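Rock the chute gate over and run the castor balls to the other tub

ROBOT

A 7-joint arm with a two-finger parallel gripper is mounted at the origin on the work surface. World frame = base frame: x ahead of the robot, y to its left, z up, the work surface at z = 0. Lengths are in mm, angles in rad, forces in N, time in s.
With the tool pointing down it reaches from about 425 to 875 mm from the base axis. Payload 8.4 kg.
Tool frame: the origin (TCP) lies midway between the tips of the shut fingers; the grasp point (between the pads) lies 19 mm behind it (env.grip_depth is the distance from the TCP to the grasp point, in mm); z points along the fingers, y is the direction in which the jaws open and shut (so a half turn about z gives the same grasp; the last joint's range is limited). The gripper opens to 85 mm and grips with 20 to 120 N. Pads are 22 mm wide; open, the fingers measure 114 mm over their backs; the gripper's body (76 mm by 85 mm) begins 54 mm behind the grasp point. The pads swing forward as they close: fully open they stand 13 mm farther back than shut.
Start: joints at [1.21, 0.333, 0.04, 1.465, -0.013, 1.343, -0.059], TCP at [168.211, -627.829, 231.308] pointing down, gripper open.
Joint ranges: [-2.58, 2.58], [-0.38, 2.09], [-1.3, 1.39], [0.25, 2.4], [-1.5, 4.64], [0.08, 2.09], [-2.65, 2.65]. Speed limits (rad/s): [2.22, 2.22, 2.79, 2.79, 3.14, 3.14, 3.14].

INTERFACE

Orientations are given as a rotation vector (axis times angle).
In Python, from station import env, hand, solver, vision, finish_job, readout gives the robot as it stands. Calls block until the motion is done:
- env.move_to(position, orientation): joint-space move of the TCP to a pose.
- env.servo_line(position, rot=None, vel=150, force_limit=None): straight line of the TCP; rot=None keeps the orientation; vel is the mean speed in mm/s. With force_limit (N) it stops when the force on the tool has changed by that much, and returns True; else False.
- env.movej(angles): joint-space move.
- hand.move_gripper(opening, grip_force=None): opening from 0.0 (shut) to 1.0 (fully open); grip_force is the grip in N (None keeps the last); returns when the fingers have stopped.
- env.pause(seconds).
- solver.ik(position, orientation): joint angles nearest the present ones, or None.
- vision.read_camera(name): name is "scene" or "top"; returns the picture (420x560x3 uint8, blue, green, red); there is no depth.
- vision.camera_info(name): a dict with "fx", "fy", "cx", "cy" (pixels), "k1" (the pictures are not rectified: a ray, as slopes to the right and down, at radius r is drawn at 1 + k1 r^2 times it, then the intrinsics apply), "origin" and "rotation" of the camera in the world. Camera axes: x right, y down, z forward; pixel columns grow to the right and rows downward; lengths in mm; the calibration is good to about 2 mm. A picture is of the moment at which its call begins. camera_info takes no time and is no camera call.
A pose or a line that the arm cannot do raises env.PlanningError and nothing moves.
- finish_job(): hands the job in, once; it reports no verdict.
Readings, each from a call of its own:
- readout.current_time_s(): time.
- readout.current_qpos(): joint angles.
- readout.current_dq(): joint speeds.
- readout.current_tau(): joint torques, N m.
- readout.current_tcp_pos(): TCP position.
- readout.current_ee_rot(): TCP orientation.
- readout.current_ft_force(): force on the tool from outside, world axes, zero at the start.
- readout.current_torque(): the same for the moment, N m.
- readout.current_grip_width(): opening from 0.0 (shut) to 1.0 (fully open).
Only numpy, scipy, OpenCV 4.12 (cv2) and the standard library are available. Lean on these libraries where they do the work, as an engineer would, in place of code of your own. Each camera call takes 0.05 s, during which the arm holds its last target.

TASK

The three white castor balls waiting in the feed chute belong in the tub on the side where the end of the seesaw gate now stands raised, so push that raised end down until it rocks over its pivot and stays tipped the other way. After that press the black thumb plate beside the feed chute all the way down and keep it down until all three balls have run down that chute into its tub. Work with the fingers only, never lean the hand on the chutes, do not touch the balls, and leave the tubs and the things lying around where they are.

Things in the scene. Friction and masses are not known exactly. Their poses are not given: they have to be found in the camera images.
- chute_stand: two-way ball chute, fixed on a plywood board 285 x 270 mm; origin on the bench below the middle of the gate. Its x axis runs up the feed chute (away from the robot), y along the gate from its right end to its left, z up. From each end of the gate an aluminium outlet chute leads outwards and down (|y| = 83 to 205 mm, lower than 130 mm) to a tub
- feed_end (a point): middle of the floor at the lower end of the aluminium feed chute, at x = 12 mm in the stand, 173 mm above the bench. The chute runs 200 mm up along x at 9 degrees, 40 mm wide (34 inside), with walls 26 mm high: their top is 199 mm above the bench here and 230 mm at the far end, where a flared loading mouth on its last 40 mm rises to 255 mm
- gate (a joint): tilt of the steel seesaw gate (trough 200 x 52 mm) about its pivot, which lies along the stand's x, 125 mm above the bench; rad, -0.3 to +0.3. Positive: left (+y) end raised, balls run to the right; negative: the reverse. Top-heavy (0.4 to 0.63 kg), no latch: it falls by itself to the nearer stop; about 1 N on the raised ear rocks it over. Its trough walls are 20 mm high, the front one 45 mm in the middle
- ear_left (a point): middle of the top of the left press ear, a flat steel flap 52 mm (x) by 44 mm (y), 3 mm thick, sticking out from the gate's left end towards the robot; 54 mm in front of the gate's middle line, 78 mm left of the pivot. 171 mm above the bench when raised, 126 mm when down; swings outwards 15 mm on the way down. The trough wall is 28 mm away
- ear_right (a point): the same on the right press ear, at the gate's right end
- release (a joint): travel of the sprung ball stop, m: 0 when up (a steel pin stands 14 mm out of the feed chute's floor and holds the balls back), 0.018 when fully down (the pin is sunk below the floor, the balls run). Needs 2 N to start and 5 N at the bottom; springs back up when let go. With the pin down all three balls are through in about 2 s
- thumb_plate (a point): middle of the top of the black thumb plate that works the stop, 36 mm (x) by 40 mm (y), 4 mm thick, on the right of the feed chute (86 mm up the chute's x axis and 48 mm to its right); 232 mm above the bench when up, goes straight down 18 mm. The outside of the feed chute's wall is 28 mm away in y, with its top there 23 mm lower than the unpressed plate
- ball1_center (a point): centre of the first castor ball, white, 30 mm diameter, 20 g, lying against the stop pin in the feed chute
- ball2_center (a point): centre of the second ball, same kind, next up the feed chute
- ball3_center (a point): centre of the third ball, same kind, last in the feed chute
- tub_left: open grey plastic tub, outside 130 x 130 mm, 55 mm high, walls 4 mm, loose, under the end of the left outlet chute; origin at the centre of its underside
- tub_right: the same tub under the end of the right outlet chute
- wheel: bystander: loose rubber-tyred robot wheel lying flat on the plywood board (12 mm thick) left of the feed chute, 60 mm diameter, 24 mm high; origin under its centre
- servo: bystander: loose small blue-grey servo motor, 58 x 24 mm, 43 mm high; origin under its centre
- driver: bystander: screwdriver 160 mm long lying on the bench
Not all that is in view belongs to the job. Leave any pink or yellow look-alike of the part that bears ball2_center alone.

How it is judged (in metres and radians):
On the way, in this order (a step that is already met when the one before it is completed fails the run):
1. the gate has been rocked over to its other side while the balls still wait in the feed chute (distance of ear_left from where it was at the start of the episode above 0.035 m and (value of joint gate above 0.25 rad or value of joint gate below -0.25 rad) and x of each of ball1_center, ball2_center, ball3_center in the frame of chute_stand above 0.05 m), for 0.2 s.
2. the thumb plate is pressed down, so that the stop pin is sunk (value of joint release above 0.0135 m), for 0.1 s.
At the end, for the whole second after the job is handed in: The gate lies tipped to the side opposite to its start (more than 0.25 rad past level), all three balls rest inside the tub at its low end (centres within 70 mm of the tub's middle and lower than 45 mm, slower than 0.1 m/s), and the thumb plate has sprung back up to within 4 mm (distance of ear_left from where it was at the start of the episode above 0.035 m and ((value of joint gate above 0.25 rad and horizontal distance between each of ball1_center, ball2_center, ball3_center and tub_right below 0.07 m and height (world z) of each of ball1_center, ball2_center, ball3_center below 0.045 m) or (value of joint gate below -0.25 rad and horizontal distance between each of ball1_center, ball2_center, ball3_center and tub_left below 0.07 m and height (world z) of each of ball1_center, ball2_center, ball3_center below 0.045 m)) and value of joint release below 0.004 m and linear speed of each of ball1, ball2, ball3 below 0.1 m/s); the robot touches nothing.
It fails at once if the arm or the gripper's body (not the fingers) leans on the ball chute (contact force between the arm and chute_stand above 3 N).
It fails at once if the robot touches a ball (contact force between any of the arm, the fingers and ball1 above 0.3 N or contact force between any of the arm, the fingers and ball2 above 0.3 N or contact force between any of the arm, the fingers and ball3 above 0.3 N).
It fails at once if a ball is lifted above the feed chute (height (world z) of any of ball1_center, ball2_center, ball3_center above 0.26 m).
It fails at once if a tub is shifted, lifted or tipped (more than 20 mm) (distance of any of tub_left, tub_right from where it was at the start of the episode above 0.02 m).
It fails at once if a bystander is shifted or lifted (more than 20 mm) (distance of any of wheel, servo, driver from where it was at the start of the episode above 0.02 m).
It also fails if it takes over 38 s, if anything falls off the work surface, if the arm or the gripper's body presses on something with over 40 N, if the wrist force passes 120 N, or if a joint passes its speed limit or range.

## Working session

There is one attempt and no reset: what is moved stays moved. The work goes in short steps, each a Python script; the robot and the scene stay as the last script left them, time stands still between calls to the robot, and variables do not carry over. Pictures are saved under pics/ and viewed, and the job is handed in when it is done.

```bash
ls; mkdir -p pics; python3 - <<'E'
from station import env, hand, solver, vision, finish_job, readout
import cv2
for n in ("scene","top"):
    im=vision.read_camera(n); cv2.imwrite(f"pics/{n}0.png",im)
    print(n,vision.camera_info(n))
print(readout.current_time_s(),readout.current_tcp_pos(),readout.current_ee_rot(),readout.current_grip_width())
E
```

```text
pics
scene {'fx': 472.5934524324133, 'fy': 472.5934524324133, 'cx': 277.9941103957017, 'cy': 210.4170712592091, 'k1': 0.0015088150952342, 'origin': array([1214.49281899,  735.17305626,  795.52244041]), 'rotation': array([-0.86358659, -2.37212695,  1.22881854])}
top {'fx': 523.0543379039153, 'fy': 523.0543379039153, 'cx': 281.0146864325478, 'cy': 213.90346099136394, 'k1': 0.0014977840737778276, 'origin': array([ 428.30489168,   49.67013513, 1228.44981731]), 'rotation': array([-2.13025554,  2.16402665, -0.210083  ])}
0.1 [ 168.09167161 -627.46300718  230.50113077] [-3.11329890e+00 -4.09843408e-01  4.62401527e-04] 1.0003262459277744
```

View pics/scene0.png

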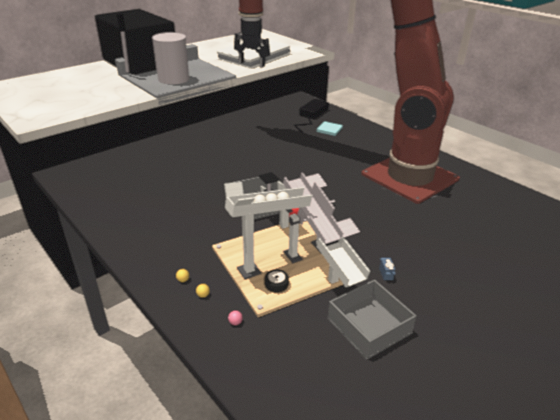

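View pics/top0.png

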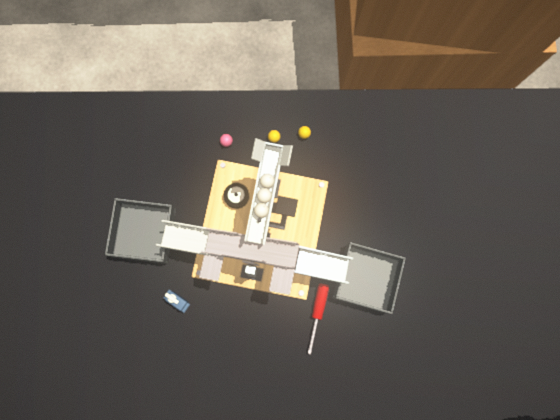

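```bash
cat > h.py <<'E'
import numpy as np, cv2
from scipy.spatial.transform import Rotation as R
from station import vision
def cam(n):
    c=vision.camera_info(n); return c,R.from_rotvec(c['rotation']).as_matrix(),np.array(c['origin'])
def K(c): return np.array([[c['fx'],0,c['cx']],[0,c['fy'],c['cy']],[0,0,1]])
def back(n,uv,z):
    c,Rm,o=cam(n)
    p=cv2.undistortPoints(np.array([[uv]],float),K(c),np.array([c['k1'],0,0,0]))[0,0]
    d=Rm@np.array([p[0],p[1],1]); return o+d*(z-o[2])/d[2]
def proj(n,P):
    c,Rm,o=cam(n)
    rv=cv2.Rodrigues(Rm.T)[0]; t=-Rm.T@o
    return cv2.projectPoints(np.atleast_2d(np.array(P,float)),rv,t,K(c),np.array([c['k1'],0,0,0]))[0][:,0]
E
python3 - <<'E'
import cv2
from h import *
a=cv2.imread('pics/top0.png'); cv2.imwrite('pics/top_c.png',cv2.resize(a[125:325,160:420],None,fx=3,fy=3,interpolation=cv2.INTER_CUBIC))
a=cv2.imread('pics/scene0.png'); cv2.imwrite('pics/scene_c.png',cv2.resize(a[160:320,200:400],None,fx=3.7,fy=3.7,interpolation=cv2.INTER_CUBIC))
print(proj('top',[[0,0,0],[400,0,0],[400,100,0]]))
E
```

```text
[[292.09434161 500.81278597]
 [288.36663655 314.12980086]
 [244.98820417 314.95223506]]
```

View pics/top_c.png

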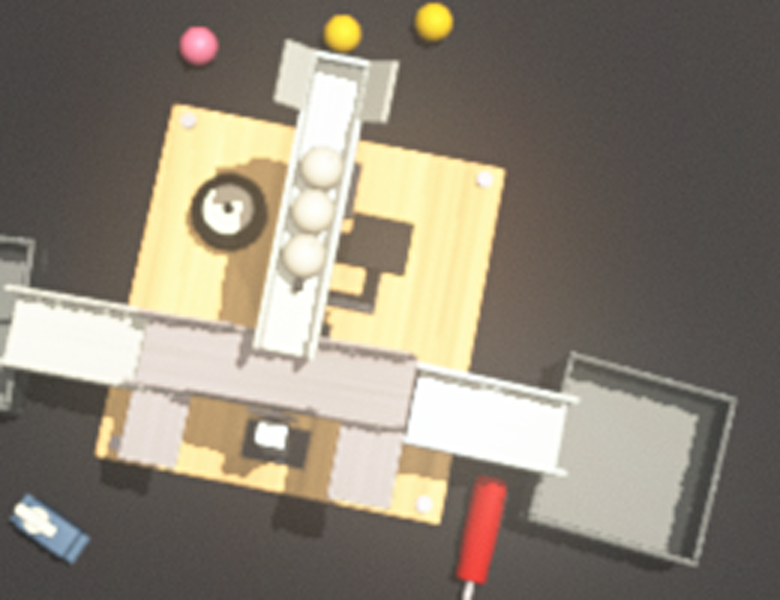

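View pics/scene_c.png

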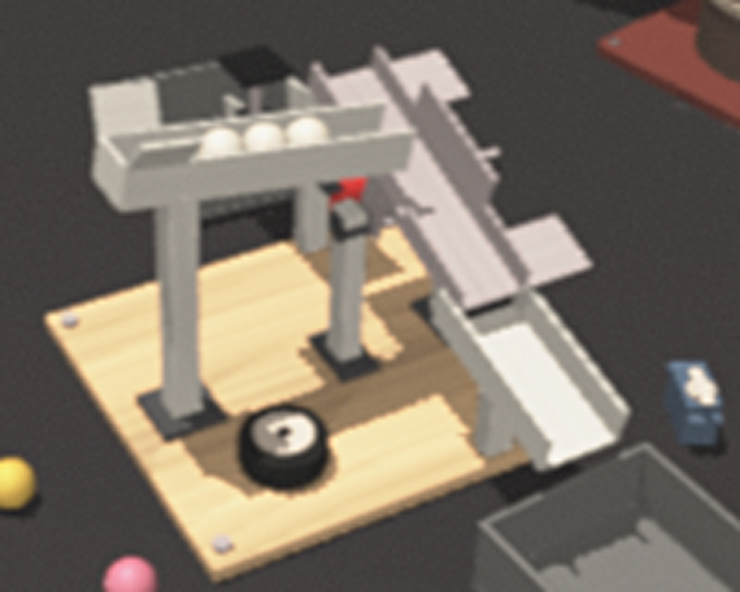

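```bash
cat > fit.py <<'E'
from h import *
from scipy.optimize import least_squares
f=lambda c:((c[0]+.5)/3-.5+160,(c[1]+.5)/3-.5+125)
pts=[((380,244),(86,-48,232)),((285,352),(12,0,199)),((367,467),(-54,-67.6,171)),((155,428),(-54,81.5,126)),
 ((340,57),(12+200*np.cos(np.radians(9)),0,250))]
W=[np.array(back('top',f(c),p[2])) for c,p in pts]
S=[np.array(p) for c,p in pts]
def T(q,p):
    c,s=np.cos(q[2]),np.sin(q[2]); return np.array([q[0]+c*p[0]-s*p[1],q[1]+s*p[0]+c*p[1],p[2]])
res=lambda q,idx:np.concatenate([(T(q,S[i])-W[i])[:2] for i in idx])
if __name__=='__main__':
    for idx in ([0,1,2,3],[0,1,2,3,4]):
        r=least_squares(lambda q:res(q,idx),[560,50,-.15],x_scale=[1,1,.01]); print(r.x, r.fun.reshape(-1,2).round(1))
    q=r.x
    for w in W: print(w.round(1))
    # overlay
    P=[];
    for cx,cy,z,hx,hy in ((86,-48,232,18,20),(-54,-67.6,171,26,21),(-54,81.5,126,26,21)):
        P.append([T(q,(cx+a*hx,cy+b*hy,z)) for a,b in((1,1),(1,-1),(-1,-1),(-1,1))])
    P.append([T(q,p) for p in((12,17,173),(12,-17,173),(12+197.5,-17,204),(12+197.5,17,204))])
    P.append([T(q,(12,20,199)),T(q,(12,-20,199)),T(q,(171,-20,224)),T(q,(171,20,224))])
    for n in('top','scene'):
        im=cv2.imread(f'pics/{n}0.png'); x0,y0=(160,125) if n=='top' else (200,140)
        im=cv2.resize(im[y0:y0+190,x0:x0+250],None,fx=3,fy=3,interpolation=cv2.INTER_CUBIC)
        for p in P:
            uv=((proj(n,p)-[x0,y0]+.5)*3-.5).round().astype(int); cv2.polylines(im,[uv],True,(0,255,0),1)
        cv2.imwrite(f'pics/ov_{n}.png',im)
E
python3 fit.py
```

```text
[ 5.36723819e+02  7.37929152e+01 -2.08933212e-01] [[-0.3 -0.1]
 [ 2.7 -0.5]
 [-0.9  0.5]
 [-1.4  0.2]]
[ 5.34582232e+02  7.42673588e+01 -2.05539727e-01] [[-2.3  0.6]
 [ 0.5 -0. ]
 [-2.9  0.8]
 [-3.8  0.5]
 [ 8.5 -1.8]]
[611.2   9.1 232. ]
[545.8  71.8 199. ]
[470.8  18.4 171. ]
[502.2 164.6 126. ]
[731.2  33.3 250. ]
```

```bash
sed -i 's/q=r.x/q=np.array([536.7,73.8,-.2085])/' fit.py; python3 fit.py|tail -1
python3 -c "
import cv2,numpy as np
a=[cv2.imread(f'pics/ov_{n}.png') for n in('top','scene')]
cv2.imwrite('pics/ovt.png',a[0]);cv2.imwrite('pics/ovs.png',a[1])"
```

```text
[731.2  33.3 250. ]
```

View pics/ovt.png

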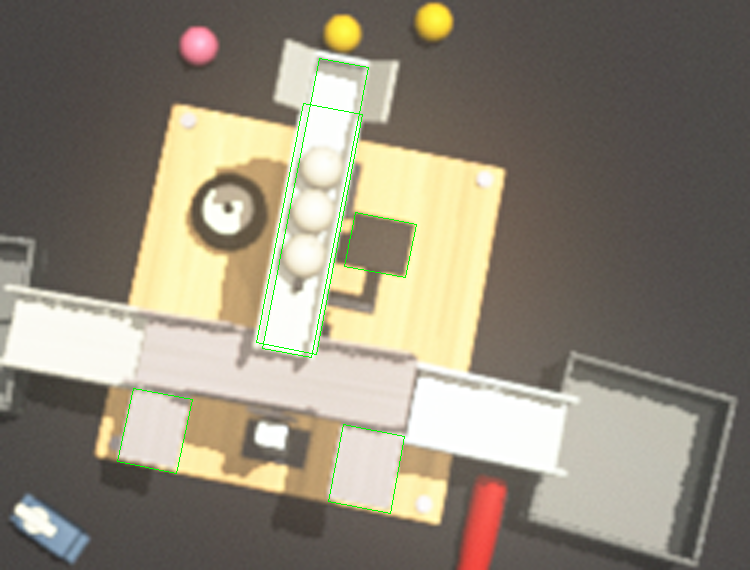

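View pics/ovs.png

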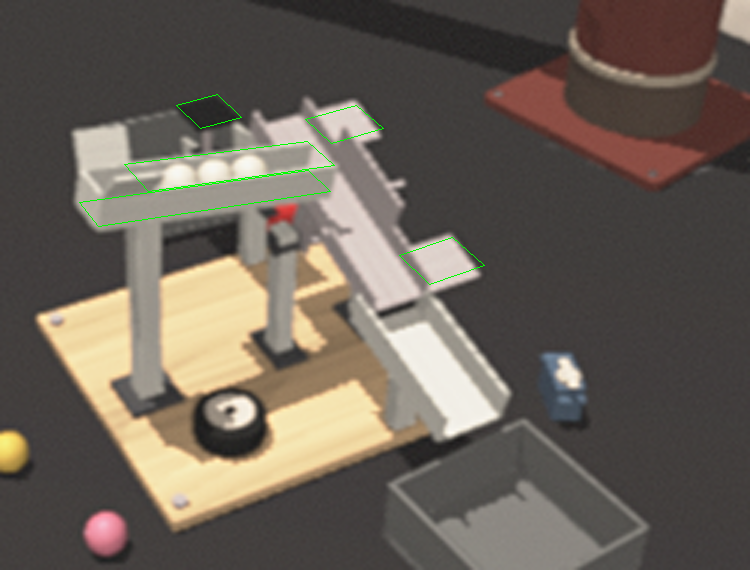

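```bash
cat >> h.py <<'E'
q0=np.array([536.7,73.8,-.2085])
def st(x,y,z):
    c,s=np.cos(q0[2]),np.sin(q0[2]); return np.array([q0[0]+c*x-s*y,q0[1]+s*x+c*y,z])
def orient(a=0):
    t=q0[2]+a; x=np.array([np.cos(t),np.sin(t),0]); z=np.array([0,0,-1.]); y=np.cross(z,x)
    return R.from_matrix(np.column_stack([x,y,z])).as_rotvec()
E
python3 - <<'E'
from h import *
from station import env,hand,solver,readout
o=orient()
for p in (st(-60,-71,270),st(-60,-71,190),st(-60,-81,128),st(86,-48,290),st(86,-50,212)):
    print(p.round(1),solver.ik(p,o))
hand.move_gripper(0.0)
env.move_to(st(-60,-71,270),o)
print(readout.current_time_s(),readout.current_tcp_pos(),readout.current_ft_force())
cv2.imwrite('pics/s1.png',vision.read_camera('scene'));cv2.imwrite('pics/t1.png',vision.read_camera('top'))
E
```

```text
[463.3  16.8 270. ] [ 0.71433353 -0.04185526 -0.80731576  1.8026068  -0.03086597  1.36802908
 -1.86562318]
[463.3  16.8 190. ] [ 0.65713669  0.02247729 -0.78587739  1.92213382  0.01703646  1.2036199
 -1.914027  ]
[461.2   7.  128. ] [ 0.61892214  0.08845558 -0.7513395   2.00403931  0.06865536  1.07382271
 -1.94253227]
[610.9   9.  290. ] [ 0.47075376  0.30631921 -0.70706284  1.44501571  0.1983356   1.46274561
 -2.01382928]
[610.5   7.1 212. ] [ 0.45950593  0.33955887 -0.68060216  1.56370211  0.21831811  1.31587911
 -2.02771564]
3.3833 [463.42583649  15.9654816  269.93696186] [-0.51713879  0.82327124  0.64686601]
```

View pics/s1.png

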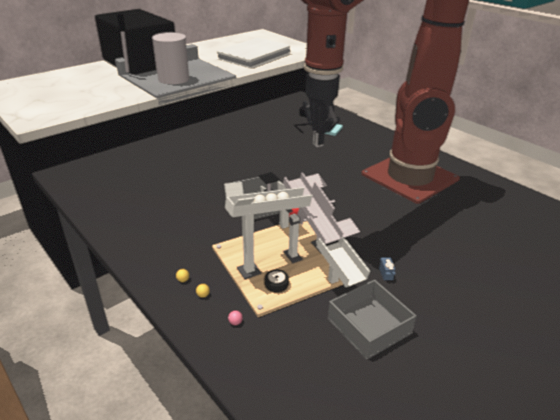

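```bash
python3 - <<'E'
from h import *
from station import env,hand,solver,readout
print(proj('scene',[[463.4,16,270]]))
o=orient()
env.servo_line(st(-60,-70,182),rot=o)
print(env.servo_line(st(-60,-80,132),rot=o,vel=50,force_limit=25))
print(readout.current_time_s(),readout.current_tcp_pos(),readout.current_ft_force())
cv2.imwrite('pics/s2.png',vision.read_camera('scene'));
E
```

```text
[[317.7745839  144.71748155]]
False
5.3833 [461.68786923   8.05041299 132.2814826 ] [ 0.31444041  0.82824914 -0.54089995]
```

View pics/s2.png

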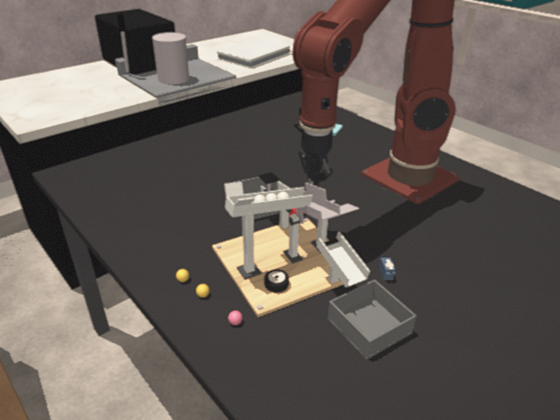

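The gate has rocked over: its left end (around pixel 340,208) is now raised above the left outlet chute, and the balls are still held by the pin. Next I lift, go to the thumb plate and look before pressing.

```bash
python3 - <<'E'
from h import *
from station import env,hand,solver,readout
o=orient()
env.servo_line(st(-60,-80,275),rot=o)
env.servo_line(st(86,-50,275),rot=o)
env.servo_line(st(86,-50,245),rot=o)
print(readout.current_time_s(),readout.current_tcp_pos(),readout.current_ft_force())
a=vision.read_camera('scene')
cv2.imwrite('pics/s3.png',cv2.resize(a[130:330,190:420],None,fx=3,fy=3,interpolation=cv2.INTER_CUBIC));
E
```

```text
8.025 [609.80904747   6.80031295 245.03005438] [ 1.16100523  0.08061036 -0.08093405]
```

View pics/s3.png

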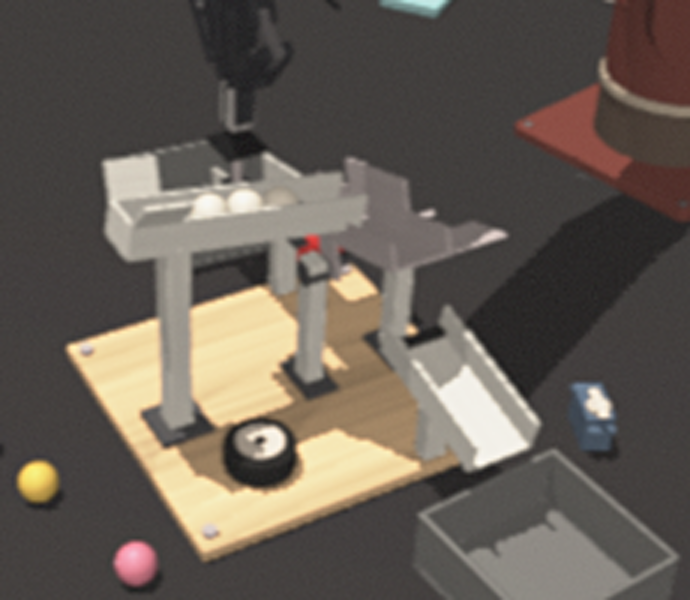

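The fingertip (crop 238,125) hangs directly over the black plate (crop 238,145). The gate stays tipped to the right and the three balls are still waiting, so I press.

```bash
python3 - <<'E'
from h import *
from station import env,hand,solver,readout
o=orient()
print(env.servo_line(st(86,-50,218),rot=o,vel=40,force_limit=30)); print(readout.current_tcp_pos(),readout.current_ft_force())
print(env.servo_line(st(86,-50,211),rot=o,vel=25,force_limit=12))
print(readout.current_time_s(),readout.current_tcp_pos(),readout.current_ft_force())
env.pause(3)
print(readout.current_time_s(),readout.current_tcp_pos(),readout.current_ft_force())
a=vision.read_camera('scene')
cv2.imwrite('pics/s4.png',cv2.resize(a[130:330,190:420],None,fx=3,fy=3,interpolation=cv2.INTER_CUBIC));
cv2.imwrite('pics/t4.png',vision.read_camera('top'))
E
```

```text
False
[610.78625159   7.11317975 218.40078066] [2.29404509 0.95174391 3.10742919]
True
9.1833 [610.92364895   7.09256449 214.27984733] [-2.46711595  0.19549914  7.09552972]
12.1833 [610.95574297   7.13728148 214.26196895] [-3.21170975  0.20346434  8.85651691]
```

View pics/s4.png

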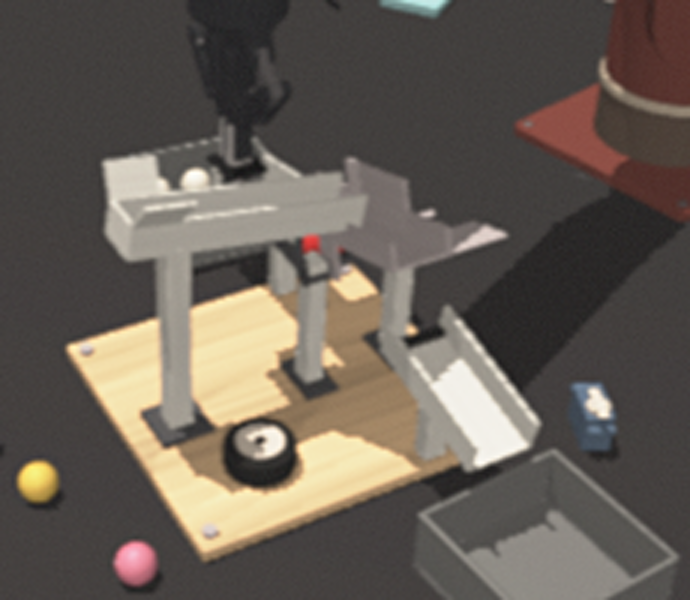

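View pics/t4.png

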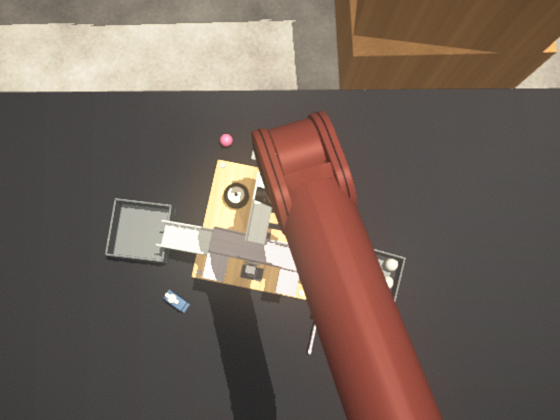

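```bash
python3 - <<'E'
from h import *
from station import env,hand,solver,readout
o=orient()
env.pause(1.0)
env.servo_line(st(86,-50,285),rot=o)
env.servo_line(st(-70,-40,300),rot=o,vel=200)
print(readout.current_time_s(),readout.current_tcp_pos(),readout.current_ft_force())
a=vision.read_camera('scene')
cv2.imwrite('pics/s5.png',cv2.resize(a[130:330,190:420],None,fx=3,fy=3,interpolation=cv2.INTER_CUBIC));
a=vision.read_camera('top')
cv2.imwrite('pics/t5.png',cv2.resize(a[120:370,100:420],None,fx=2.4,fy=2.4,interpolation=cv2.INTER_CUBIC));
E
```

```text
14.8417 [460.31855249  48.56401734 299.63356474] [-0.37992888 -0.31834068  1.07008053]
```

View pics/s5.png

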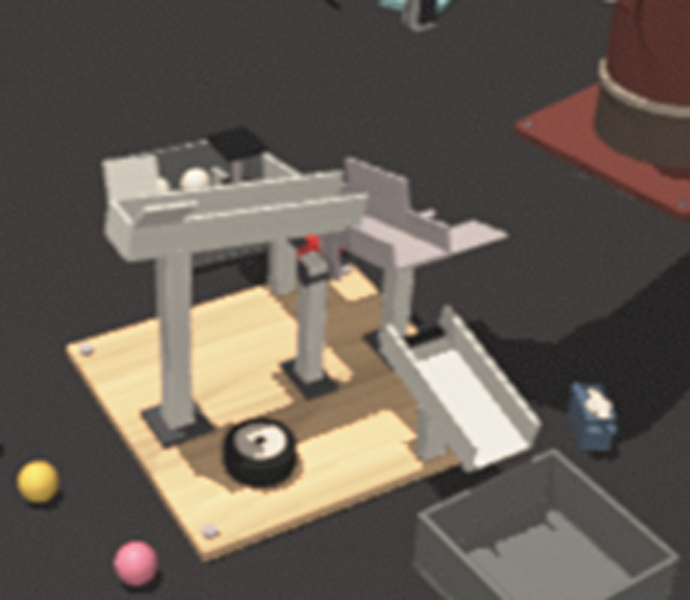

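View pics/t5.png

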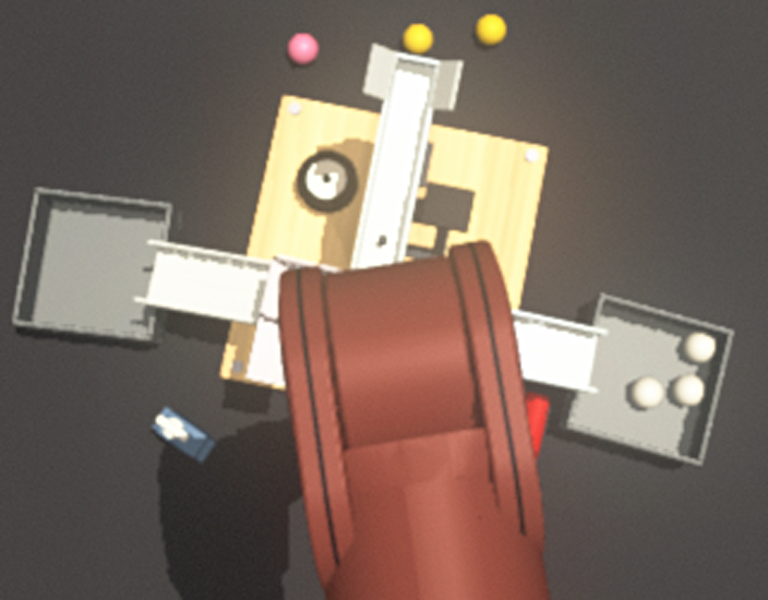

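```bash
python3 - <<'E'
from h import *
from station import env,readout,finish_job
a=vision.read_camera('top'); env.pause(1.0); b=vision.read_camera('top')
d=cv2.absdiff(a,b)[230:320,340:410]; print(d.max())
for im in (a,b):
    m=(im[240:315,350:402].min(2)>165).astype('uint8'); print(cv2.connectedComponentsWithStats(m)[3][1:]+[350,240], cv2.connectedComponentsWithStats(m)[2][1:,4])
g=lambda u,v:(100+u/2.4,120+v/2.4)
c=np.mean([back('top',g(*p),55) for p in((603,296),(732,330),(702,463),(569,430))],0)
for p in((700,347),(648,392),(688,390)): print(np.linalg.norm((back('top',g(*p),19)-c)[:2]))
finish_job()
E
```

```text
8
[[367.39473684 280.16034272]
 [391.76767677 263.94949495]] [1634   99]
[[367.37952177 280.14101778]
 [391.76767677 263.94949495]] [1631   99]
64.03448413996902
11.178302078774738
42.961417218442485
the job is handed in; nothing more can be done
```

The job is done and handed in at about 16 s of the 38 s allowed; the hand-in gives no verdict.

- **Gate:** The right end of the gate stood raised. I pushed its press ear down with the shut fingers until the gate rocked over. It stayed tipped to the right while the balls still waited in the feed chute.
- **Release:** I pressed the black thumb plate about 18 mm, to its stop, and held it about 4 s. After I lifted off, it looked fully back up in the picture.
- **Last checks:**
  - All three balls are in the right tub, about 64, 11 and 43 mm from its middle, against a limit of 70 mm. The 64 mm ball is the closest to the limit.
  - Two pictures 1 s apart showed no motion in the tub.
  - The fingers hung free of everything.
  - The left tub, wheel and servo looked unmoved. The arm hid part of the screwdriver in the last picture, so I could not check all of it.
- **Measurement disagreement:** My measured point at the far end of the feed chute was about 8 mm off the fitted pose. I left it out of the fit; the remaining four points agreed within 3 mm.

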